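Gauge the scale in a drain channel and log the depth

TASK

Scale builds up in the channel of the drainer on the worktop. Take the sprung depth gauge from its holder, feel the probe into the channel without driving it in against the deck, press down gently until the foot sits flat on the deck, hold it there for a moment with about 10 N, and read the channel's depth (the brass pointer keeps the reading). Stand the gauge back on its holder and slide the marker of the log rule to the depth you read.

Things in the scene. Friction and masses are not known exactly. Their poses are not given: they have to be found in the camera images.
- gauge_grip (a point): Point on the depth gauge's axis, 56 mm above the foot's underside, where its housing is grasped. The gauge is loose, about 0.23 kg: a flat steel foot 50 x 70 x 8 mm (its x, y, z) and on it an upright black housing 40 mm (x) x 30 mm (y) x 70 mm high, top 78 mm above the foot's underside. Its -x face carries a scale and two small flags that stick out 9 mm, so grasp across y. The gauge's z axis is up.
- gauge_foot (a point): Centre of the underside of the gauge's foot (same axes as the gauge). A 6 mm round steel probe with a ball tip comes out of the foot on this axis.
- probe_tip (a point): Lowest point of the probe; 30 mm below the foot's underside when the probe is free.
- probe (a joint): How far the probe is pushed up into the gauge, m: 0 free (tip 30 mm below the foot), 0.030 = tip level with the foot. Spring: 2 N at 0, growing by 0.15 N per mm. With the foot flat on the deck and the probe in the channel, channel depth = 0.030 minus this value.
- pointer (a joint): Brass pointer flag on the gauge's -x face, pushed up by the steel probe flag under it and held there by friction (0.6 N), so it keeps the highest value that the probe has had, m (0 at the start, never falls back). Depth reading = 0.030 minus this value. Pushing the probe in by more than about 7 mm anywhere but in the channel can spoil the reading for good.
- probe_flag (a point): Front top edge of the steel flag that moves with the probe; it meets pointer_flag when the probe is at the pointer's value.
- pointer_flag (a point): Front lower edge of the brass pointer flag.
- drainer: Fixed steel tray 170 x 166 mm with a thick aluminium deck slab in it, 150 mm (x) x 120 mm (y), its level top 40 mm above the origin; origin at the centre of the tray's underside. The slab is narrower than the tray and stands anywhere in it, its middle up to 12 mm to either side (y) of the tray's; it does not shift under the probe.
- deck (a point): Centre of the tray (not of the slab), at the height of the deck's top (40 mm). One straight channel 9 mm wide, open at the top, runs along the middle of the slab in the drainer's x direction, so its centre line is up to 12 mm in y from this point: find it by feel. Its floor (scale deposit) is 8 to 22 mm below the deck, differing from time to time.
- holder: Fixed grey block 84 x 100 x 38 mm in which the gauge stands: a well 32 mm (x) x 40 mm (y), 34 mm deep, in its middle takes the probe, and the foot rests flat on the top, foot's x along the holder's x. Origin at the centre of the underside.
- holder_top (a point): Centre of the well's mouth, level with the holder's top (38 mm).
- rule: Fixed aluminium log rule 190 mm (x) x 50 mm (y) x 12 mm high; the marker runs along its +x axis. Origin at the centre of the underside. Ticks magnify five times: a small tick every 5 mm stands for 1 mm of depth, a long one every 25 mm for 5 mm; the first tick is 0.
- marker (a joint): Position of the marker along the rule from the zero tick, m (0 to 0.12), stiff by friction (2 N): must be 5 times the depth read, e.g. 0.060 for 12 mm.
- marker_grip (a point): On the marker's upright dark block, 14 mm (x) x 20 mm (y), from 16 to 52 mm above the worktop; this point is on its axis 37 mm above the worktop. Can be gripped across y or pushed.
- jigger: Bystander: steel double measure, 46 x 46 x 78 mm, standing; origin at the centre of its base. Leave alone.
- cinnamon: Bystander: spice jar, 44 x 44 x 105 mm, standing; origin at the centre of its base. Leave alone.
Mind the look-alikes: they are no part of the job. What is shaped like the rule but purple is not meant.

How it is judged (in metres and radians):
On the way:
1. the probe is in the channel, the foot is pressed flat on the deck, and the pointer shows the depth (z of gauge_foot in the frame of drainer between 0.0375 and 0.0415 m and angle between the z axis of gauge_foot and the z axis of drainer, either way round below 0.04 rad and z of probe_tip in the frame of drainer below 0.0345 m and x of probe_tip in the frame of drainer between -0.065 and 0.065 m and y of probe_tip in the frame of drainer between -0.02 and 0.02 m and distance between probe_flag and pointer_flag below 0.0015 m and contact force between gauge and drainer above 7 N), for 0.3 s.
At the end, for the whole second after the job is handed in: The gauge stands at rest and upright on its holder, probe in the well, foot flat on the top (within 2 mm) and within 15 mm of its centre, and the marker stands still on the rule at 5 times the depth that the pointer kept (0.030 m minus pointer), within 10 mm of rule (2 mm of depth) (horizontal distance between gauge_foot and holder_top below 0.015 m and z of gauge_foot in the frame of holder_top between -0.002 and 0.002 m and angle between gauge_foot's own z axis and vertical below 0.06 rad and linear speed of gauge below 0.02 m/s and velocity of joint marker between -0.01 and 0.01 m/s and ((value of joint pointer between 0.007 and 0.008 m and value of joint marker between 0.1 and 0.125 m) or (value of joint pointer between 0.008 and 0.009 m and value of joint marker between 0.095 and 0.12 m) or (value of joint pointer between 0.009 and 0.01 m and value of joint marker between 0.09 and 0.115 m) or (value of joint pointer between 0.01 and 0.011 m and value of joint marker between 0.085 and 0.11 m) or (value of joint pointer between 0.011 and 0.012 m and value of joint marker between 0.08 and 0.105 m) or (value of joint pointer between 0.012 and 0.013 m and value of joint marker between 0.075 and 0.1 m) or (value of joint pointer between 0.013 and 0.014 m and value of joint marker between 0.07 and 0.095 m) or (value of joint pointer between 0.014 and 0.015 m and value of joint marker between 0.065 and 0.09 m) or (value of joint pointer between 0.015 and 0.016 m and value of joint marker between 0.06 and 0.085 m) or (value of joint pointer between 0.016 and 0.017 m and value of joint marker between 0.055 and 0.08 m) or (value of joint pointer between 0.017 and 0.018 m and value of joint marker between 0.05 and 0.075 m) or (value of joint pointer between 0.018 and 0.019 m and value of joint marker between 0.045 and 0.07 m) or (value of joint pointer between 0.019 and 0.02 m and value of joint marker between 0.04 and 0.065 m) or (value of joint pointer between 0.02 and 0.021 m and value of joint marker between 0.035 and 0.06 m) or (value of joint pointer between 0.021 and 0.022 m and value of joint marker between 0.03 and 0.055 m) or (value of joint pointer between 0.022 and 0.023 m and value of joint marker between 0.025 and 0.05 m))); the robot touches nothing.
It fails at once if the gauge is forced against the drainer (over 40 N) (contact force between gauge and drainer above 40 N).
It fails at once if the jigger is pushed about (over 30 mm) (distance of jigger from where it was at the start of the episode above 0.03 m).
It fails at once if the spice jar is pushed about (over 30 mm) (distance of cinnamon from where it was at the start of the episode above 0.03 m).
It also fails if it takes over 72 s, if anything falls off the work surface, if the arm or the gripper's body presses on something with over 40 N, if the wrist force passes 120 N, or if a joint passes its speed limit or range.

ROBOT

A 7-joint arm with a two-finger parallel gripper is mounted at the origin on a cart in front of the work surface, level with it; the furniture and walls round the work are solid. World frame = base frame: x ahead of the robot, y to its left, z up, the work surface at z = 0. Lengths are in m, angles in degrees, forces in N, time in s.
With the tool pointing down it reaches from about 0.4 to 0.85 m from the base axis. Payload 4.5 kg.
Tool frame: the origin (TCP) lies on the front face of the gripper's body, between the roots of the fingers; the fingertips stand 64 mm ahead of it and the grasp point (between the pads) lies 45 mm ahead of it; z points along the fingers, y is the direction in which the jaws open and shut (so a half turn about z gives the same grasp; the last joint's range is limited). The gripper opens to 88 mm and grips with 3 to 60 N. Pads are 18 mm wide; open, the fingers measure 123 mm over their backs; the gripper's body (75 mm by 187 mm) begins 45 mm behind the grasp point.
Start: joints at [-65.271, 39.483, -11.15, 89.685, 9.013, 51.709, -12.324], TCP at [0.242, 0.576, 0.303] pointing down, gripper open.
Joint ranges: [-172.22, 172.22], [-26.19, 119.32], [-84.43, 86.54], [7.71, 146.69], [-57.33, 237.33], [2.42, 119.75], [-152.13, 152.13]. Speed limits (degrees/s): [147.25, 147.25, 180, 180, 180, 180, 180].

INTERFACE

Orientations are given as a 3x3 rotation matrix whose columns are the frame's x, y, z axes.
In Python, from bench import r gives the robot as it stands. The module is installed in compiled form; this text tells all that it offers.
- The arm moves only by the tool move_arm, never from a script. Its argument "commands" is a list that holds one entry, the list of rows, each a list of 4 numbers: the shift along the tool's x, y, z in m, then the turn about the tool's z in rad. A call has exactly 10 rows; each row shifts and turns the commanded pose from where the row before left it, along the tool's axes as they then stand; what a row does not reach is not made up. A row lasts 1/10 s, in which the tool goes at most 50 mm and 8.59 degrees, less where a joint would pass 70% of its speed; a pose out of reach is approached as far as the arm can. A call is refused whole if a number of a shift passes 0.05 or a number of a turn 0.15, either way. A call with a gripper value outside its range is refused whole. "gripper" is the closure in counts, from 0 (fully open) to 255 (shut), set as the call begins (left out, the last holds). The fingers move at their own pace and stop on an object; the grip force is fixed at half the most. Time passes only in rows, so rows that do not move let the fingers close, or fill a call up. It gives the time, the measured TCP pose, the force and the opening at its end, in the units of the state.
- r.read_state(): the state, without advancing time (a new reading comes with each control period).
- r.grab_frame(name): name is "side" or "top" or "wrist"; returns the picture (384x512x3 uint8, red, green, blue); there is no depth.
- r.calibration(name): a dict with "K" (3x3 intrinsics, pixels), "R" (3x3) and "t" (3): a world point X has camera coordinates R X + t. Camera axes: x right, y down, z forward; pixel columns grow to the right and rows downward; lengths in m; the calibration is good to about 2 mm. A picture is of the moment at which its call begins: read the wrist's pose just before it. calibration takes no time and is no camera call; for the wrist camera it gives the pose at the moment of the call.
- r.job_done(): hands the job in, once; it reports no verdict.
Trained networks look in the newest picture that a camera, given by its name, has taken for a name from the list of things; names that differ only in an ending like _2 or _b are one class to them, and where a whole thing is asked for, a point or a joint stands for the part that bears it (a point fixed in the world has none). Each returns a list of dicts, best first, with "p" (0 to 1); they miss things now and then, are a little off and sometimes report something else, mostly with a low value. They report only what shows in the picture. A call takes as long as a camera call. They do not tell look-alikes from the thing itself.
- r.recognise(camera, target): "point" ([column, row] as shares, 0 to 1, of the picture: columns of its width, rows of its height, amid what is visible of it).
The state is a dict: "time": time; "joint_pos": joint angles; "joint_vel": joint speeds; "tau": joint torques, N m; "position": TCP position; "ee_rot": TCP orientation; "wrist_force": force on the tool from outside, world axes, zero at the start; "moment": the same for the moment, N m; "opening": finger opening in m.
Only numpy, scipy, OpenCV 4.12 (cv2) and the standard library are available. Lean on these libraries where they do the work, as an engineer would, in place of code of your own. Each camera call takes 0.05 s, during which the arm holds its last target. There are 200 camera calls.

## Working session

There is one attempt and no reset: what is moved stays moved. The work goes in short steps, Python scripts to look and compute and a tool call to move; the robot and the scene stay as the last step left them, time stands still between calls to the robot, and variables do not carry over. Pictures are saved under pics/ and viewed, about 8 in all and at most 12, crops included, and the job is handed in when it is done.

Besides the shell and the picture viewer there is one more tool, called as name(argument=value, ...), one argument or row to a line, values as JSON. move_arm: Moves the arm, as the interface text tells. Its arguments: {"type":"object","properties":{"commands":{"type":"array","items":{"type":"array","items":{"type":"array","items":{"type":"number"}}}},"gripper":{"type":"number"}},"required":["commands"]}

```bash
mkdir -p pics
cat > h.py <<'E'
import numpy as np, cv2
from bench import r
def ray(cam,px,z,cal=None):
    c=cal or r.calibration(cam); K,R,t=[np.array(c[k],float) for k in("K","R","t")]
    d=R.T@np.linalg.solve(K,[px[0],px[1],1.]); o=-R.T@t.reshape(3)
    return o+d*(z-o[2])/d[2]
def proj(cam,X,cal=None):
    c=cal or r.calibration(cam); K,R,t=[np.array(c[k],float) for k in("K","R","t")]
    p=K@(R@np.array(X,float)+t.reshape(3)); return p[:2]/p[2]
def save(img,name): cv2.imwrite('pics/'+name,cv2.cvtColor(img,cv2.COLOR_RGB2BGR))
E
python3 - <<'E'
from h import *
s=r.read_state(); print(s['time'],s['position'],np.round(s['ee_rot'],3),s['opening'],s['wrist_force'])
for c in('top','side'):
    im=r.grab_frame(c); save(im,c+'0.png'); cal=r.calibration(c); print(c,'cam at',-np.array(cal['R']).T@np.array(cal['t']).reshape(3))
    for n,z in(('gauge_grip',.07),('drainer',.04),('holder',.038),('rule',.012),('marker',.04),('jigger',.04),('cinnamon',.05)):
        for d in r.recognise(c,n)[:3]:
            p=np.array(d['point'])*[512,384]; print(n,round(d['p'],2),p.round(),ray(c,p,z).round(3))
E
```

```text
0.0 [0.24196574 0.57572027 0.30193275] [[-0.922  0.387 -0.001]
 [ 0.387  0.922 -0.002]
 [-0.    -0.002 -1.   ]] 0.08830525358513754 [-1.33866603  0.20136217 -0.51838132]
top cam at [0.46569079 0.11211343 1.38684091]
gauge_grip 0.59 [360. 213.] [ 0.502 -0.239  0.07 ]
drainer 0.71 [285. 199.] [0.543 0.001 0.04 ]
holder 0.76 [352. 216.] [ 0.492 -0.22   0.038]
rule 0.93 [146. 202.] [0.524 0.463 0.012]
rule 0.58 [197. 211.] [0.497 0.292 0.012]
marker 0.41 [149. 215.] [0.483 0.444 0.04 ]
jigger 0.69 [286. 207.] [ 0.518 -0.003  0.04 ]
jigger 0.58 [238. 147.] [0.711 0.159 0.04 ]
cinnamon 0.62 [186. 142.] [0.722 0.332 0.05 ]
side cam at [ 0.0716955  -0.68799096  0.84254259]
gauge_grip 0.96 [328. 282.] [ 0.512 -0.238  0.07 ]
gauge_grip 0.66 [262. 134.] [0.702 0.308 0.07 ]
drainer 0.9 [272. 232.] [ 0.513 -0.026  0.04 ]
drainer 0.72 [324. 307.] [ 0.48  -0.266  0.04 ]
holder 0.75 [325. 309.] [ 0.48  -0.269  0.038]
rule 0.88 [207. 178.] [0.493 0.279 0.012]
rule 0.57 [190. 149.] [0.518 0.44  0.012]
rule 0.18 [330. 283.] [ 0.547 -0.206  0.012]
marker 0.52 [193. 178.] [0.445 0.27  0.04 ]
jigger 0.94 [292. 171.] [0.693 0.142 0.04 ]
cinnamon 0.68 [262. 139.] [0.705 0.314 0.05 ]
```

Run:
```python
import cv2
a=cv2.imread('pics/top0.png')[110:270,110:410]; cv2.imwrite('pics/topc.png',cv2.resize(a,(800,427),interpolation=3))
a=cv2.imread('pics/side0.png')[110:350,140:400]; cv2.imwrite('pics/sidec.png',cv2.resize(a,(650,600),interpolation=3))
```

```text
(no output)
```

View pics/topc.png

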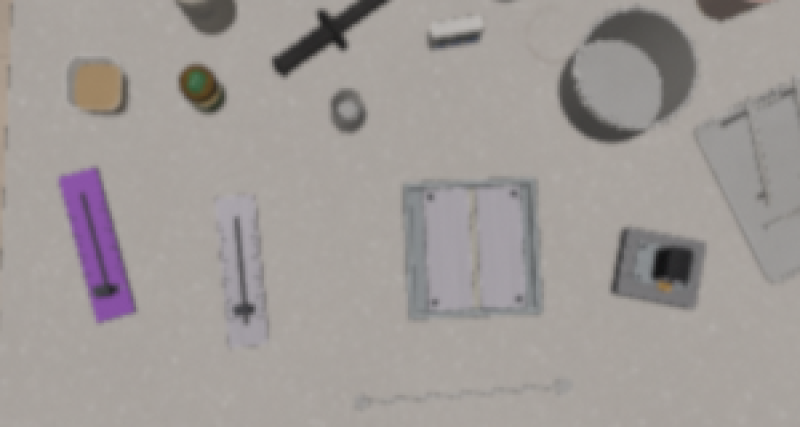

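View pics/sidec.png

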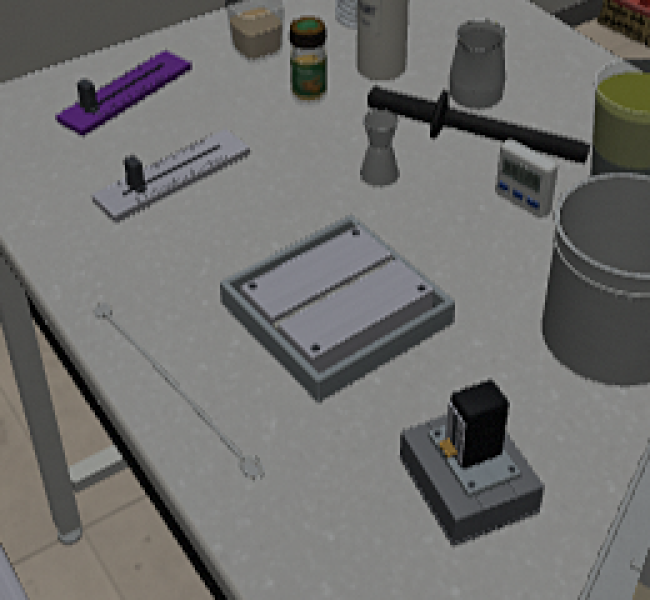

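Top view crop: real rule (white) around (242,270), with its marker at (243,310); the purple one at left is the look-alike. The drainer is at (475,248) with the channel visible at column ~475. The holder and gauge are at (660,268), with the flags on the robot side (-x).

Run:
```python
from h import *
c=lambda u,v:(110+u/2.6667,110+v/2.6667)
def rep(n,pts,z):
    P=np.array([ray('top',c(*p),z) for p in pts])[:,:2]
    e=[np.linalg.norm(P[i]-P[(i+1)%4]).round(3) for i in range(4)]
    d=P[0]-P[3]; d2=P[1]-P[2]; print(n,P.mean(0).round(4),'edges',e,'yaw of +x',np.degrees([np.arctan2(d[1],d[0]),np.arctan2(d2[1],d2[0])]).round(1))
rep('drainer',[(405,185),(537,178),(542,312),(412,318)],.04)
rep('slab',[(424,189),(523,184),(528,306),(430,311)],.04)
rep('holder',[(622,228),(706,241),(694,308),(612,293)],.038)
rep('rule',[(215,197),(255,193),(268,343),(230,347)],.012)
print('marker',ray('top',c(243,310),.05),'gauge top',ray('top',c(673,265),.116))
print('chan',[ray('top',c(*p),.04).round(4) for p in((473,188),(476,308))])
```

```text
drainer [ 0.5308 -0.0079] edges [np.float64(0.164), np.float64(0.166), np.float64(0.16), np.float64(0.164)] yaw of +x [4.2 2.9]
slab [ 0.5317 -0.0106] edges [np.float64(0.123), np.float64(0.151), np.float64(0.121), np.float64(0.151)] yaw of +x [3.9 3.1]
holder [ 0.512  -0.2368] edges [np.float64(0.105), np.float64(0.084), np.float64(0.103), np.float64(0.081)] yaw of +x [ -8.3 -10. ]
rule [0.4984 0.2801] edges [np.float64(0.05), np.float64(0.189), np.float64(0.047), np.float64(0.189)] yaw of +x [7.5 6.6]
marker [0.44856856 0.27268505 0.05      ] gauge top [ 0.51250742 -0.23350141  0.116     ]
chan [array([ 0.605 , -0.0053,  0.04  ]), array([ 0.4571, -0.0115,  0.04  ])]
```

move_arm(
  commands=[
    [[-0.036,-0.024,0,0],[-0.036,-0.024,0,0],[-0.036,-0.024,0,0],[-0.036,-0.024,0,0],[-0.036,-0.024,0,0],[-0.036,-0.024,0,0],[-0.036,-0.024,0,0],[-0.036,-0.024,0,0],[-0.036,-0.024,0,0],[-0.036,-0.024,0,0]],
  ],
  gripper=0,
)

```text
time: 1.8
position: [0.4819, 0.214, 0.303]
ee_rot: [[-0.922, 0.387, 0.001], [0.387, 0.922, 0.0], [-0.0, 0.001, -1.0]]
wrist_force: [0.3, 0.0, 0.4]
opening: 0.0877
```

move_arm(
  commands=[
    [[-0.02,-0.04,0,0],[-0.02,-0.04,0,0],[-0.02,-0.04,0,0],[-0.02,-0.04,0,0],[-0.02,-0.04,0,0],[-0.02,-0.04,0,0],[-0.02,-0.04,0,0],[-0.02,-0.04,0,0],[-0.02,-0.04,0,0],[-0.02,-0.04,0,0]],
  ],
)

```text
time: 2.8
position: [0.5104, -0.2327, 0.3029]
ee_rot: [[-0.922, 0.387, 0.001], [0.387, 0.922, -0.0], [-0.001, 0.0, -1.0]]
wrist_force: [0.5, -0.2, 0.2]
opening: 0.0881
```

```bash
cat >> h.py <<'E'
def togo(x,y,z,yd):
    "tool-frame shift & turn from present pose to grasp point at xyz, tool y heading yd deg (mod 180)"
    s=r.read_state(); R=np.array(s['ee_rot']); p=np.array(s['position'])+.045*R[:,2]
    h=np.degrees(np.arctan2(R[1,1],R[0,1])); dh=(yd-h+90)%180-90
    print('t',s['time'],'gp',p.round(4),'heading',h.round(2),'F',np.round(s['wrist_force'],2),'op',round(s['opening'],4))
    print(' tool shift',(R.T@(np.array([x,y,z])-p)).round(4),'turn rad',(-np.radians(dh)).round(4),'axes x,y',R[:2,0].round(3),R[:2,1].round(3), 'tilt',np.degrees(np.arccos(-R[2,2])).round(2))
E
python3 - <<'E'
from h import *
togo(.512,-.236,.094,81)
im=r.grab_frame('wrist'); save(im,'w1.png'); cal=r.calibration('wrist'); np.save('w1.npy',cal,allow_pickle=True)
for n in('gauge_grip','holder','gauge_foot'):
    for d in r.recognise('wrist',n)[:2]: 
        p=np.array(d['point'])*[512,384]; print(n,d['p'],p.round(),ray('wrist',p,.1,cal))
print(r.read_state()['joint_pos'])
E
```

```text
t 2.8 gp [ 0.5104 -0.2327  0.2579] heading 67.2 F [ 0.54 -0.23  0.18] op 0.0881
 tool shift [-0.0026 -0.0025  0.1639] turn rad -0.2408 axes x,y [-0.922  0.387] [0.387 0.922] tilt 0.03
gauge_grip 0.66 [247. 172.] [ 0.5022909  -0.24642592  0.1       ]
gauge_foot 0.96 [247. 176.] [ 0.50542836 -0.24789756  0.1       ]
[ 29.99126917  35.03008339 -17.01956301 100.88213161  13.4628248
  46.0876573   73.53693872]
```

View pics/w1.png

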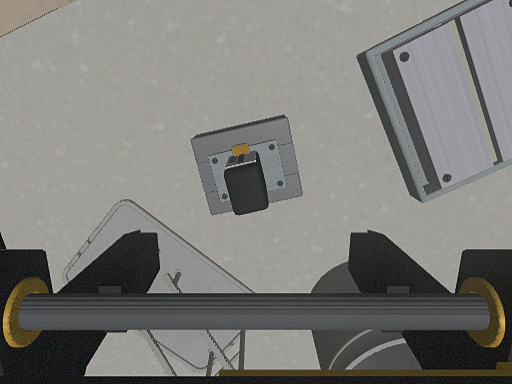

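Wrist view: the holder's top has corners at about (191,138), (287,117), (302,194) and (212,215). The gauge housing top is around (247,187), and the brass flag is at (240,149).

Run:
```python
from h import *
cal=np.load('w1.npy',allow_pickle=True).item()
def rep(n,pts,z):
    P=np.array([ray('w',p,z,cal)[:2] for p in pts]); e=[np.linalg.norm(P[i]-P[(i+1)%len(P)]).round(3) for i in range(len(P))]
    print(n,P.mean(0).round(4),e,[np.degrees(np.arctan2(*(P[(i+1)%4]-P[i])[::-1])).round(1) for i in range(4)])
rep('holder',[(191,143),(289,120),(302,194),(212,215)],.038)
rep('holes',[(214,161),(271,147),(282,184),(224,197)],.046)
rep('housing',[(226,166),(260,159),(269,208),(234,215)],.116)
a=cv2.imread('pics/w1.png')[105:225,180:312]; cv2.imwrite('pics/w1c.png',cv2.resize(a,None,fx=5,fy=5,interpolation=3))
```

```text
holder [ 0.5123 -0.2515] [np.float64(0.1), np.float64(0.078), np.float64(0.098), np.float64(0.079)] [np.float64(79.7), np.float64(-11.7), np.float64(-99.5), np.float64(170.2)]
holes [ 0.5136 -0.2526] [np.float64(0.058), np.float64(0.039), np.float64(0.061), np.float64(0.039)] [np.float64(80.6), np.float64(-6.2), np.float64(-100.2), np.float64(170.2)]
housing [ 0.5105 -0.2497] [np.float64(0.027), np.float64(0.041), np.float64(0.029), np.float64(0.042)] [np.float64(78.5), np.float64(-12.9), np.float64(-101.3), np.float64(164.4)]
```

View pics/w1c.png

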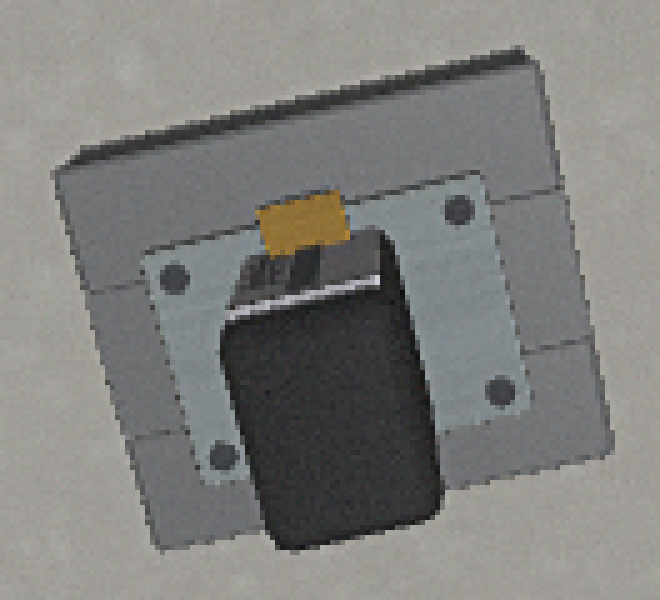

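```bash
cat > m.py <<'E'
from h import *
def holder(cal,im,z=.038):
    return cal
E
python3 - <<'E'
from h import *
s=r.read_state();print(s['position'],np.max(np.abs(s['joint_vel'])))
cal=r.calibration('wrist'); im=r.grab_frame('wrist'); save(im,'w2.png'); np.save('w2.npy',cal,allow_pickle=True)
a=cv2.imread('pics/w1.png').astype(int); b=cv2.imread('pics/w2.png').astype(int); print('diff',np.abs(a-b).mean())
c0=np.load('w1.npy',allow_pickle=True).item()
for c in(c0,cal): print((-np.array(c['R']).T@np.array(c['t']).reshape(3)).round(4), np.array(c['R']).round(3).tolist(),[ray('w',p,.038,c).round(4) for p in((191,139),(288,117.4),(302.4,195),(211.6,215))])
# project fingertips / drainer corner into both
print('drainer corner top cam', ray('top',(110+412/2.6667,110+318/2.6667),.04), 'wrist', ray('w',(420,200),.04,cal))
for z in(.038,.046): print(proj('side',(.5123,-.2515,z)),proj('top',(.5123,-.2515,z)),proj('top',(.512,-.237,z)),proj('side',(.512,-.237,z)))
E
```

```text
[ 0.51018353 -0.23171766  0.3025144 ] 2.44760845959075
diff 4.546485053168403
[ 0.4445 -0.2135  0.3841] [[0.397, 0.918, -0.007], [0.882, -0.38, 0.278], [0.252, -0.117, -0.961]] [array([ 0.4613, -0.2917,  0.038 ]), array([ 0.4801, -0.1948,  0.038 ]), array([ 0.5599, -0.2106,  0.038 ]), array([ 0.5425, -0.3074,  0.038 ])]
[ 0.4451 -0.2037  0.3843] [[0.389, 0.921, -0.0], [0.886, -0.374, 0.274], [0.252, -0.107, -0.962]] [array([ 0.4622, -0.2788,  0.038 ]), array([ 0.4802, -0.1817,  0.038 ]), array([ 0.5602, -0.1969,  0.038 ]), array([ 0.5434, -0.2937,  0.038 ])]
drainer corner top cam [0.44314444 0.06682343 0.04      ] wrist [ 0.61247487 -0.08571108  0.04      ]
[331.54317526 296.0702158 ] [361.39644738 210.28630138] [357.01519841 210.27925933] [327.05758773 291.46523776]
[331.84349824 293.70366801] [362.05218224 210.21662543] [357.64506182 210.20952977] [327.33178328 289.09750075]
```

move_arm(
  commands=[
    [[-0.0037,-0.0042,0.02,-0.112],[0,0,0.02,-0.112],[0,0,0.02,0],[0,0,0.025,0],[0,0,0.025,0],[0,0,0.02,0],[0,0,0.02,0],[0,0,0.014,0],[0,0,0,0],[0,0,0,0]],
  ],
)

```text
time: 4.05
position: [0.5127, -0.2351, 0.1391]
ee_rot: [[-0.985, 0.172, 0.0], [0.172, 0.985, 0.0], [-0.0, 0.0, -1.0]]
wrist_force: [0.6, 0.8, -0.6]
opening: 0.0882
```

Run:
```python
from h import *
togo(.512,-.237,.094,80)
cal=r.calibration('wrist'); im=r.grab_frame('wrist'); save(im,'w3.png'); np.save('w3.npy',cal,allow_pickle=True)
```

```text
t 4.05 gp [ 0.5127 -0.2351  0.0941] heading 80.12 F [ 0.56  0.82 -0.65] op 0.0882
 tool shift [ 0.0004 -0.002   0.0001] turn rad 0.0022 axes x,y [-0.985  0.172] [0.172 0.985] tilt 0.03
```

View pics/w3.png

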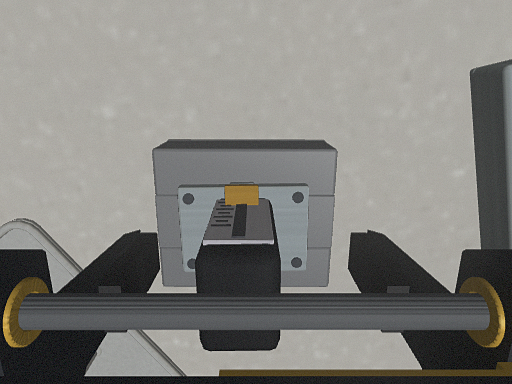

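The wrist view from the grasp height shows the housing between the open jaws, with its top near edge running from (203,243) to (274,243). The foot is around (245,228), slightly left of centre.

Run:
```python
from h import *
cal=np.load('w3.npy',allow_pickle=True).item()
f=lambda p,z:ray('w',p,z,cal)[:2].round(4)
print('foot',f((178,184),.046),f((310,183),.046),'holes',f((188,198),.046),f((298,198),.046),f((192,263),.046),f((297,262),.046))
print('housing front top',f((203,243),.116),f((274,243),.116),'holder front',f((152,152),.038),f((338,152),.038))
s=r.read_state(); print(s['position'],s['joint_vel'])
print(proj('w',np.array(s['position'])+[0,0,-.064],cal))
```

```text
foot [ 0.4819 -0.2694] [ 0.4932 -0.2012] holes [ 0.4903 -0.2659] [ 0.5002 -0.2085] [ 0.5278 -0.2722] [ 0.5373 -0.2142]
housing front top [ 0.4874 -0.2471] [ 0.4914 -0.224 ] holder front [ 0.4641 -0.2811] [ 0.481  -0.1834]
[ 0.5128969  -0.23555001  0.13952822] [ 0.4076728  -0.5678563   0.13948529 -0.26695663  0.11977803 -0.05398025
 -0.08734079]
[251.53140798 252.36592315]
```

move_arm(
  commands=[
    [[-0.002,-0.0042,0,0],[0,0,0,0],[0,0,0,0],[0,0,0,0],[0,0,0,0],[0,0,0,0],[0,0,0,0],[0,0,0,0],[0,0,0,0],[0,0,0,0]],
  ],
  gripper=255,
)

```text
time: 5.1
position: [0.5135, -0.2406, 0.1387]
ee_rot: [[-0.985, 0.173, -0.0], [0.173, 0.985, 0.0], [0.0, 0.0, -1.0]]
wrist_force: [0.2, 0.7, 0.2]
opening: 0.0298
```

Run:
```python
from h import *
togo(.514,-.240,.094,80)
print(r.read_state()['moment'])
```

```text
t 5.1 gp [ 0.5135 -0.2406  0.0937] heading 80.04 F [0.19 0.67 0.15] op 0.0298
 tool shift [-0.0004  0.0007 -0.0003] turn rad 0.0007 axes x,y [-0.985  0.173] [0.173 0.985] tilt 0.0
[0.02260112 0.07344435 0.02923604]
```

move_arm(
  commands=[
    [[0,0,-0.02,0],[0,0,-0.03,0],[0,0,-0.03,0],[0,0,-0.03,0],[0.004,0.0385,0,0],[0.004,0.0385,0,0],[0.004,0.0385,0,0],[0.004,0.0385,0,0],[0.004,0.0385,0,0],[0.004,0.0385,0,0]],
  ],
)

```text
time: 6.1
position: [0.5293, -0.0074, 0.2484]
ee_rot: [[-0.985, 0.173, -0.001], [0.173, 0.985, -0.0], [0.001, -0.0, -1.0]]
wrist_force: [0.9, -0.1, -2.9]
opening: 0.0294
```

move_arm(
  commands=[
    [[0,0,0,-0.118],[0,0,0,-0.118],[0,0,0,0],[0,0,0,0],[0,0,0,0],[0,0,0,0],[0,0,0,0],[0,0,0,0],[0,0,0,0],[0,0,0,0]],
  ],
)

```text
time: 7.1
position: [0.5298, -0.0088, 0.2487]
ee_rot: [[-0.998, -0.062, 0.0], [-0.062, 0.998, 0.0], [-0.0, 0.0, -1.0]]
wrist_force: [0.1, 0.6, -1.7]
opening: 0.0299
```

Run:
```python
from h import *
togo(.53,-.009,.2,93.5)
cal=r.calibration('wrist'); im=r.grab_frame('wrist'); save(im,'w4.png'); np.save('w4.npy',cal,allow_pickle=True)
```

```text
t 7.1 gp [ 0.5298 -0.0088  0.2037] heading 93.56 F [ 0.13  0.59 -1.73] op 0.0299
 tool shift [-0.0002 -0.0002  0.0037] turn rad 0.001 axes x,y [-0.998 -0.062] [-0.062  0.998] tilt 0.01
```

View pics/w4.png

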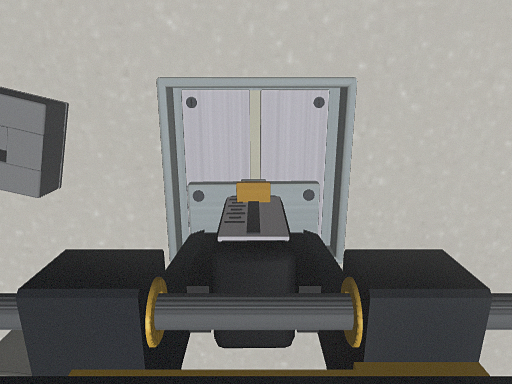

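The wrist view shows the channel strip at columns 249–260 (rows 90–175), vertical and aligned with the tool. The slab edges are at ~182 and ~330, and the gauge is upright in the hand.

Run:
```python
from h import *
cal=np.load('w4.npy',allow_pickle=True).item()
im=cv2.imread('pics/w4.png')
for row in(100,130,165): print(row,im[row,243:268].sum(1).tolist())
f=lambda p,z:ray('w',p,z,cal)[:2].round(4)
for row in(100,130,165): print(row,f((249,row),.04),f((254.7,row),.04),f((260.5,row),.04))
print('screws',f((191,102),.04),f((319,102),.04), 'rim',f((158,80),.045),f((356,80),.045))
s=r.read_state(); R=np.array(s['ee_rot']); 
# line through channel -> lateral offset from tool axis
a,b=ray('w',(254.7,100),.04,cal),ray('w',(254.7,165),.04,cal); d=(b-a)/np.linalg.norm(b-a); n=np.array([-d[1],d[0]])
print('heading',np.degrees(np.arctan2(d[1],d[0])),'lateral of gp from line',n@(np.array(s['position'])-a)[:2])
```

```text
100 [548, 534, 531, 530, 530, 563, 425, 530, 518, 515, 525, 516, 524, 509, 529, 521, 538, 315, 531, 568, 541, 537, 552, 543, 543]
130 [536, 536, 523, 532, 530, 543, 536, 530, 527, 515, 526, 520, 510, 521, 518, 528, 551, 243, 524, 566, 553, 554, 553, 540, 530]
165 [526, 531, 515, 523, 531, 530, 574, 448, 524, 519, 515, 516, 526, 514, 522, 521, 543, 286, 548, 551, 550, 549, 542, 543, 536]
100 [ 0.4656 -0.016 ] [ 0.4653 -0.0114] [ 0.465  -0.0067]
130 [ 0.4897 -0.0146] [ 0.4894 -0.0099] [ 0.4891 -0.005 ]
165 [ 0.5193 -0.0128] [ 0.519 -0.008] [ 0.5187 -0.003 ]
screws [ 0.4701 -0.0631] [0.4636 0.041 ] rim [ 0.4548 -0.0884] [0.445  0.0672]
heading 3.6504125564407937 lateral of gp from line -0.001537847124676886
```

Run:
```python
from h import *
cal=np.load('w4.npy',allow_pickle=True).item()
f=lambda p,z:ray('w',p,z,cal)[:2]
s=r.read_state(); p=np.array(s['position']); z=p[2]-.045-.0557+.008
im=cv2.cvtColor(cv2.imread('pics/w4.png'),cv2.COLOR_BGR2GRAY)
def cen(u,v,k=8):
    w=255.-im[v-k:v+k+1,u-k:u+k+1]; w=np.clip(w-160,0,None); y,x=np.mgrid[v-k:v+k+1,u-k:u+k+1]; return (w*x).sum()/w.sum(),(w*y).sum()/w.sum()
A,B=cen(199,196),cen(309,195); print(A,B)
a,b=f(A,z),f(B,z); m=(a+b)/2; print(np.linalg.norm(a-b),(m-p[:2])@np.array([-.062,.998]),(m-p[:2])@np.array([-.998,-.062]))
C,D=cen(191,102),cen(319,102); c,d=f(C,.04),f(D,.04); print(C,D,np.linalg.norm(c-d),((c+d)/2-p[:2])@np.array([-.062,.998]))
```

```text
(np.float64(198.03708698583952), np.float64(195.5306810519218)) (np.float64(308.121359223301), np.float64(194.6990291262136))
0.05802644971562598 0.0002914815665146204 0.018459523096170986
(np.float64(191.06527590847915), np.float64(102.314266487214)) (np.float64(318.60276198212836), np.float64(102.19983753046304)) 0.10392109002013238 0.0015376399757194579
```

move_arm(
  commands=[
    [[0,0.0015,0.015,0],[0,0,0.015,0],[0,0,0.015,0],[0,0,0.01,0],[0,0,0.005,0],[0,0,0.005,0],[0,0,0,0],[0,0,0,0],[0,0,0,0],[0,0,0,0]],
  ],
)

```text
time: 8.15
position: [0.5299, -0.0074, 0.1841]
ee_rot: [[-0.998, -0.062, 0.001], [-0.062, 0.998, 0.0], [-0.001, 0.0, -1.0]]
wrist_force: [0.1, 1.0, -2.7]
opening: 0.0298
```

move_arm(
  commands=[
    [[0,0,0.003,0],[0,0,0.003,0],[0,0,0.003,0],[0,0,0.003,0],[0,0,0.002,0],[0,0,0.002,0],[0,0,0.002,0],[0,0,0,0],[0,0,0,0],[0,0,0,0]],
  ],
)

```text
time: 9.15
position: [0.5298, -0.0073, 0.1658]
ee_rot: [[-0.998, -0.062, 0.0], [-0.062, 0.998, 0.0], [-0.0, 0.0, -1.0]]
wrist_force: [0.5, -0.2, -2.5]
opening: 0.0297
```

Run:
```python
from h import *
togo(.53,-.009,.0957,93.5)
for i in range(4):
    r.grab_frame('top'); s=r.read_state(); print(np.round(s['wrist_force'],2),np.round(s['position'],4))
```

```text
t 9.15 gp [ 0.5298 -0.0073  0.1208] heading 93.57 F [ 0.52 -0.16 -2.49] op 0.0297
 tool shift [-0.0001 -0.0017  0.0251] turn rad 0.0012 axes x,y [-0.998 -0.062] [-0.062  0.998] tilt 0.02
[ 0.14 -0.81 -2.58] [ 0.5298 -0.0074  0.1658]
[-0.19  0.47 -1.83] [ 0.5298 -0.0073  0.1658]
[ 0.18 -0.78 -2.98] [ 0.5298 -0.0074  0.1658]
[ 0.15 -0.14 -2.43] [ 0.5297 -0.0074  0.1658]
```

move_arm(
  commands=[
    [[0,0,0.003,0],[0,0,0.003,0],[0,0,0.003,0],[0,0,0.003,0],[0,0,0.003,0],[0,0,0.003,0],[0,0,0.003,0],[0,0,0.001,0],[0,0,0,0],[0,0,0,0]],
  ],
)

```text
time: 10.35
position: [0.5299, -0.0073, 0.1438]
ee_rot: [[-0.998, -0.062, 0.0], [-0.062, 0.998, 0.0], [-0.0, 0.0, -1.0]]
wrist_force: [0.5, -0.7, 2.8]
opening: 0.03
```

move_arm(
  commands=[
    [[0,0,0.001,0],[0,0,0,0],[0,0,0.001,0],[0,0,0,0],[0,0,0,0],[0,0,0,0],[0,0,0,0],[0,0,0,0],[0,0,0,0],[0,0,0,0]],
  ],
)

```text
time: 11.35
position: [0.5298, -0.0073, 0.1417]
ee_rot: [[-0.998, -0.062, 0.0], [-0.062, 0.998, 0.0], [-0.0, 0.0, -1.0]]
wrist_force: [0.6, -0.4, 2.2]
opening: 0.0297
```

move_arm(
  commands=[
    [[0,0,0.001,0],[0,0,0,0],[0,0,0,0],[0,0,0,0],[0,0,0,0],[0,0,0,0],[0,0,0,0],[0,0,0,0],[0,0,0,0],[0,0,0,0]],
  ],
)

```text
time: 12.35
position: [0.5298, -0.0073, 0.1407]
ee_rot: [[-0.998, -0.062, 0.0], [-0.062, 0.998, 0.0], [-0.0, 0.0, -1.0]]
wrist_force: [0.9, 0.8, 2.5]
opening: 0.0299
```

Run:
```python
from h import *
F=[]
for i in range(6):
    F.append(r.read_state()['wrist_force'][2]); r.grab_frame('top')
print(np.mean(F),np.std(F)); togo(.53,-.009,.0957,93.5)
```

```text
2.7106146111433738 0.3775273499534939
t 12.65 gp [ 0.5297 -0.0073  0.0957] heading 93.57 F [ 1.67 -0.44  2.14] op 0.0294
 tool shift [-0.0002 -0.0017  0.    ] turn rad 0.0012 axes x,y [-0.998 -0.062] [-0.062  0.998] tilt 0.01
```

move_arm(
  commands=[
    [[0,0,0.0005,0],[0,0,0,0],[0,0,0,0],[0,0,0,0],[0,0,0,0],[0,0,0,0],[0,0,0,0],[0,0,0,0],[0,0,0,0],[0,0,0,0]],
  ],
)

```text
time: 13.65
position: [0.5298, -0.0073, 0.1406]
ee_rot: [[-0.998, -0.062, 0.0], [-0.062, 0.998, -0.0], [-0.0, -0.0, -1.0]]
wrist_force: [0.5, -0.2, 7.0]
opening: 0.03
```

move_arm(
  commands=[
    [[0,0,0.0005,0],[0,0,0,0],[0,0,0,0],[0,0,0,0],[0,0,0,0],[0,0,0,0],[0,0,0,0],[0,0,0,0],[0,0,0,0],[0,0,0,0]],
  ],
)

```text
time: 14.65
position: [0.5298, -0.0073, 0.1406]
ee_rot: [[-0.998, -0.062, 0.001], [-0.062, 0.998, -0.0], [-0.001, -0.0, -1.0]]
wrist_force: [-0.1, -0.0, 12.0]
opening: 0.0295
```

Run:
```python
from h import *
F=[]
for i in range(4):
    F.append(r.read_state()['wrist_force'][2]); im=r.grab_frame('wrist')
print(np.mean(F)); save(im,'w5.png'); np.save('w5.npy',r.calibration('wrist'),allow_pickle=True)
a=cv2.imread('pics/w4.png')[150:260,190:315]; b=cv2.imread('pics/w5.png')[150:260,190:315]
cv2.imwrite('pics/w45.png',cv2.resize(np.vstack([a,b])if 0 else np.hstack([a,b]),None,fx=3.2,fy=3.2,interpolation=cv2.INTER_CUBIC))
print(r.read_state()['time'])
```

```text
12.193375804059912
14.85
```

View pics/w45.png

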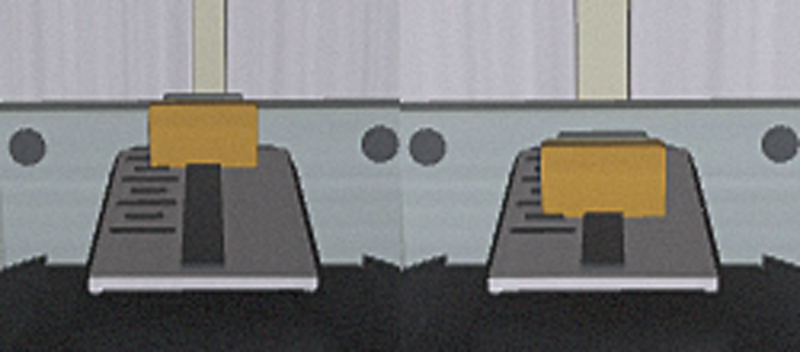

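Left (probe free): the brass flag's front edge is at crop row ~104, 108 px wide. Right (pressed): it is at row ~142, 124 px wide, with the steel flag touching just below it.

Run:
```python
from h import *
ca=np.load('w5.npy',allow_pickle=True).item()
s=r.read_state(); p=np.array(s['position']); Rt=np.array(s['ee_rot'])
K,R,t=[np.array(ca[k],float) for k in("K","R","t")]
def hit(px,X): # intersection with tool-x plane
    o=Rt.T@(-R.T@t.reshape(3)-p); d=Rt.T@(R.T@np.linalg.solve(K,[*px,1.])); return o+d*(X-o[0])/d[0]
g=lambda u,v:(190+u/3.2,150+v/3.2)
for X in(.026,.028,.030):
    for n,(l,rr,l2,r2) in dict(topfront=((149,104),(257,104),(141,142),(265,142)),).items():
        q=[hit(g(*k),X) for k in(l,rr,l2,r2)]
        print(X,'widths',q[1][1]-q[0][1],q[3][1]-q[2][1],'rise',q[0][2]-q[2][2],'z of edges',q[0][2],q[2][2])
# back edge of flag top at housing face
for X in(.018,.019,.020):
    q=[hit(g(*k),X) for k in((185,165),(185,215),(145,230),(145,156),(205,275))]; print(X,'rise back',q[0][2]-q[1][2],'z',[round(a[2],4) for a in q])
```

```text
0.026 widths 0.017349565354794316 0.017605106867132826 rise 0.021459159527095095 z of edges 0.0901570570749769 0.0686978975478818
0.028 widths 0.016572440876120916 0.016816536132573792 rise 0.020497957455502258 z of edges 0.08245547652822643 0.061957519072724176
0.03 widths 0.015795316397447516 0.01602796539801476 rise 0.019536755383909477 z of edges 0.074753895981476 0.05521714059756652
0.018 rise back 0.02247607085094175 z [np.float64(0.083), np.float64(0.0606), np.float64(0.0549), np.float64(0.0878), np.float64(0.04)]
0.019 rise back 0.02204918037229331 z [np.float64(0.0799), np.float64(0.0579), np.float64(0.0523), np.float64(0.0845), np.float64(0.0377)]
0.02 rise back 0.021622289893644814 z [np.float64(0.0768), np.float64(0.0552), np.float64(0.0497), np.float64(0.0813), np.float64(0.0354)]
```

move_arm(
  commands=[
    [[0,0,-0.003,0],[0,0,-0.005,0],[0,0,-0.01,0],[0,0,-0.013,0],[0,0,-0.013,0],[0,0,-0.013,0],[0,0,-0.013,0],[0,0,-0.013,0],[0,0,-0.013,0],[0,0,-0.013,0]],
  ],
)

```text
time: 15.85
position: [0.5279, -0.0077, 0.2488]
ee_rot: [[-0.998, -0.062, -0.004], [-0.062, 0.998, -0.001], [0.004, -0.0, -1.0]]
wrist_force: [-0.0, 0.2, -2.2]
opening: 0.0296
```

move_arm(
  commands=[
    [[0,0,0,0.118],[0,0,0,0.118],[-0.0035,-0.0332,0,0],[-0.0035,-0.0332,0,0],[-0.0035,-0.0332,0,0],[-0.0035,-0.0332,0,0],[-0.0035,-0.0332,0,0],[-0.0035,-0.0332,0,0],[-0.0035,-0.0332,0,0],[0,0,0,0]],
  ],
)

```text
time: 16.85
position: [0.5103, -0.2467, 0.2478]
ee_rot: [[-0.983, 0.182, -0.005], [0.182, 0.983, -0.003], [0.005, -0.004, -1.0]]
wrist_force: [0.3, -0.9, -2.4]
opening: 0.0296
```

```bash
python3 - <<'E'
from h import *
r.grab_frame('top');r.grab_frame('top');r.grab_frame('top')
togo(.5135,-.2406,.0937,80)
im=r.grab_frame('wrist'); save(im,'w6.png')
E
python3 - <<'E'
import cv2,numpy as np
a=cv2.imread('pics/w5.png')[150:260,190:315]; b=cv2.imread('pics/w6.png')[150:260,190:315]
m=lambda i:np.argwhere((i[...,2].astype(int)-i[...,0]>80))
for i in(a,b): q=m(i); print(q.min(0),q.max(0),len(q))
E
```

```text
t 17.0 gp [ 0.5125 -0.2394  0.2032] heading 80.07 F [ 0.5   0.43 -1.67] op 0.03
 tool shift [-0.0015 -0.0012  0.1095] turn rad 0.0011 axes x,y [-0.985  0.173] [0.173 0.985] tilt 0.18
[46 44] [67 82] 816
[45 44] [67 82] 814
```

move_arm(
  commands=[
    [[0,0,0,0],[0,0,0.015,0],[0,0,0.015,0],[0,0,0.015,0],[0,0,0.015,0],[0,0,0.015,0],[0,0,0.015,0],[0,0,0.01,0],[0,0,0.005,0],[0,0,0,0]],
  ],
)

```text
time: 18.05
position: [0.5136, -0.2399, 0.1433]
ee_rot: [[-0.985, 0.172, -0.001], [0.172, 0.985, 0.001], [0.001, 0.0, -1.0]]
wrist_force: [0.2, 0.8, -2.9]
opening: 0.0297
```

move_arm(
  commands=[
    [[0,0,0.001,0],[0,0,0.001,0],[0,0,0.001,0],[0,0,0.0005,0],[0,0,0,0],[0,0,0,0],[0,0,0,0],[0,0,0,0],[0,0,0,0],[0,0,0,0]],
  ],
)

```text
time: 19.05
position: [0.5137, -0.2405, 0.1402]
ee_rot: [[-0.985, 0.173, 0.0], [0.173, 0.985, 0.0], [-0.0, 0.0, -1.0]]
wrist_force: [-0.2, 0.4, -3.0]
opening: 0.0295
```

Run:
```python
from h import *
togo(.5135,-.2406,.0937,80)
```

```text
t 19.05 gp [ 0.5137 -0.2405  0.0952] heading 80.04 F [-0.2   0.44 -2.96] op 0.0295
 tool shift [ 0.0001 -0.0001  0.0015] turn rad 0.0008 axes x,y [-0.985  0.173] [0.173 0.985] tilt 0.0
```

move_arm(
  commands=[
    [[0,0,0.001,0],[0,0,0.0005,0],[0,0,0.0003,0],[0,0,0,0],[0,0,0,0],[0,0,0,0],[0,0,0,0],[0,0,0,0],[0,0,0,0],[0,0,0,0]],
  ],
)

```text
time: 20.05
position: [0.5137, -0.2405, 0.1387]
ee_rot: [[-0.985, 0.173, 0.0], [0.173, 0.985, -0.0], [-0.0, -0.0, -1.0]]
wrist_force: [-0.9, 0.7, 4.8]
opening: 0.0295
```

move_arm(
  commands=[
    [[0,0,0,0],[0,0,0,0],[0,0,0,0],[0,0,0,0],[0,0,0,0],[0,0,0,0],[0,0,0,0],[0,0,-0.01,0],[0,0,-0.02,0],[0,0,-0.02,0]],
  ],
  gripper=0,
)

```text
time: 21.05
position: [0.5135, -0.2404, 0.1894]
ee_rot: [[-0.985, 0.173, -0.0], [0.173, 0.985, 0.0], [0.0, 0.0, -1.0]]
wrist_force: [0.4, -0.0, -0.2]
opening: 0.0882
```

move_arm(
  commands=[
    [[0,0,-0.03,0],[0,0,-0.03,0],[0,0,-0.03,0],[0,0,-0.02,0],[0,0,0,0],[0,0,0,0],[0,0,0,0],[0,0,0,0],[0,0,0,0],[0,0,0,0]],
  ],
)

```text
time: 22.05
position: [0.5135, -0.2404, 0.2978]
ee_rot: [[-0.985, 0.173, -0.001], [0.173, 0.985, 0.001], [0.001, 0.0, -1.0]]
wrist_force: [-0.3, -0.3, -0.1]
opening: 0.0881
```

Run:
```python
from h import *
togo(.4486,.2727,.25,97)
cal=r.calibration('wrist'); im=r.grab_frame('wrist'); save(im,'w7.png'); np.save('w7.npy',cal,allow_pickle=True)
```

```text
t 22.05 gp [ 0.5134 -0.2404  0.2528] heading 80.05 F [-0.35 -0.32 -0.13] op 0.0881
 tool shift [0.1525 0.4941 0.0032] turn rad -0.2959 axes x,y [-0.985  0.173] [0.173 0.985] tilt 0.06
```

View pics/w7.png

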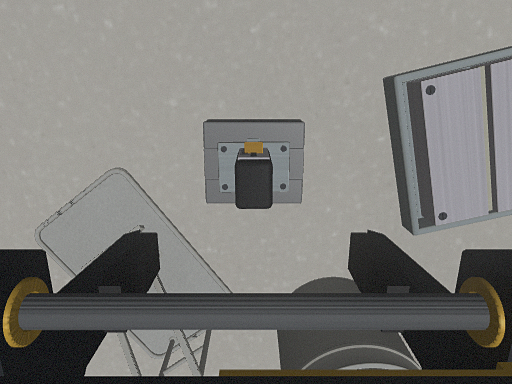

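The wrist view shows the gauge back on the holder, foot centred and flat (foot at ~(254,167), holder 204–303), with the brass flag raised. On to the rule.

move_arm(
  commands=[
    [[0.0127,0.0412,0,0],[0.0127,0.0412,0,0],[0.0127,0.0412,0,0],[0.0127,0.0412,0,0],[0.0127,0.0412,0,0],[0.0127,0.0412,0,0],[0.0127,0.0412,0,0],[0.0127,0.0412,0,0],[0.0127,0.0412,0,0],[0.0127,0.0412,0,0]],
  ],
)

```text
time: 23.1
position: [0.4594, 0.189, 0.2985]
ee_rot: [[-0.985, 0.173, 0.0], [0.173, 0.985, 0.0], [-0.0, 0.0, -1.0]]
wrist_force: [1.2, 0.5, 0.3]
opening: 0.0881
```

move_arm(
  commands=[
    [[0.0127,0.0412,0,0],[0.0127,0.0412,0,0],[0,0,0,-0.148],[0,0,0,-0.148],[0,0,0,0],[0,0,0,0],[0,0,0,0],[0,0,0,0],[0,0,0,0],[0,0,0,0]],
  ],
)

```text
time: 24.1
position: [0.4491, 0.2727, 0.2985]
ee_rot: [[-0.993, -0.121, 0.0], [-0.121, 0.993, 0.0], [-0.0, 0.0, -1.0]]
wrist_force: [-0.2, -0.4, 0.1]
opening: 0.0882
```

Run:
```python
from h import *
togo(.4486,.2727,.037,97)
cal=r.calibration('wrist'); im=r.grab_frame('wrist'); save(im,'w8.png'); np.save('w8.npy',cal,allow_pickle=True)
```

```text
t 24.1 gp [0.4491 0.2727 0.2535] heading 96.96 F [-0.2  -0.42  0.08] op 0.0882
 tool shift [ 0.0005 -0.      0.2165] turn rad -0.0007 axes x,y [-0.993 -0.121] [-0.121  0.993] tilt 0.01
```

View pics/w8.png

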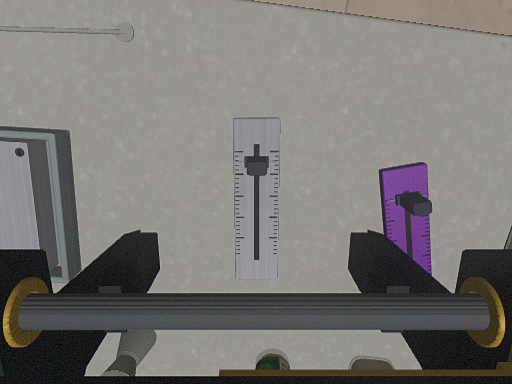

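Run:
```python
import cv2
a=cv2.imread('pics/w8.png')[110:285,220:295]; cv2.imwrite('pics/w8c.png',cv2.resize(cv2.rotate(a,cv2.ROTATE_90_COUNTERCLOCKWISE),None,fx=4.5,fy=4.5,interpolation=2))
```

```text
(no output)
```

View pics/w8c.png

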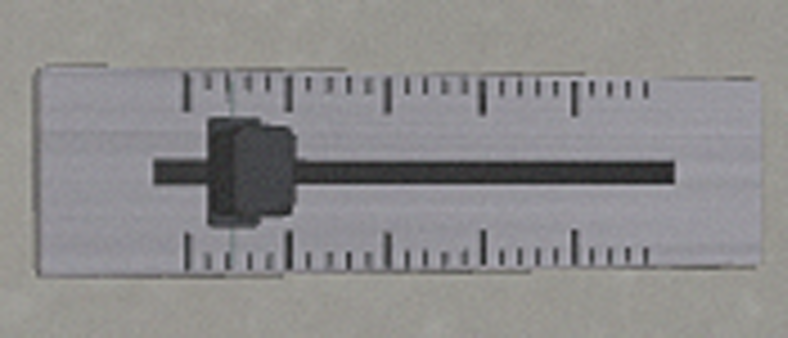

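The crop shows the zero tick at u=187, long ticks at 290/388/483/575 (25/50/75/100 mm), and the marker's index line at u≈232, so it now stands at ~11 mm. The block top is at u 235–297.

Run:
```python
from h import *
cal=np.load('w8.npy',allow_pickle=True).item()
# rotated CCW: crop (u,v) -> row=110+u/4.5, col=294-v/4.5
f=lambda u,v,z:ray('w',(294.5-v/4.5,109.5+u/4.5),z,cal)
T=[(f(u,92,.012)+f(u,250,.012))/2 for u in(187,290,388,483,575)]
for t in T: print(t.round(4),np.linalg.norm(t-T[0]).round(4))
d=(T[4]-T[0])/np.linalg.norm(T[4]-T[0]); print('rule heading',np.degrees(np.arctan2(d[1],d[0])))
for n,P in(('index',f(232,172,.014)),('block top',f(266,171,.052)),('base front',f(208,172,.016))): print(n,P.round(4),'along',((P-T[0])@d).round(4),'lat',(d[0]*(P-T[0])[1]-d[1]*(P-T[0])[0]).round(4))
s=r.read_state(); p=np.array(s['position']); print('tcp',p,'along',(p-T[0])[:2]@d[:2],'lat',d[0]*(p-T[0])[1]-d[1]*(p-T[0])[0])
```

```text
[0.4389 0.2752 0.012 ] 0.0
[0.4639 0.2784 0.012 ] 0.0252
[0.4885 0.2815 0.012 ] 0.0501
[0.5133 0.2846 0.012 ] 0.075
[0.5381 0.2877 0.012 ] 0.1001
rule heading 7.140170251641059
index [0.4493 0.2763 0.014 ] along 0.0105 lat -0.0003
block top [0.4494 0.2762 0.052 ] along 0.0105 lat -0.0003
base front [0.4432 0.2755 0.016 ] along 0.0043 lat -0.0003
tcp [0.44905061 0.27276384 0.29846228] along 0.009810295588268717 lat -0.0037296490163236736
```

move_arm(
  commands=[
    [[-0.0007,0.0034,0.02,0],[0,0,0.03,0],[0,0,0.03,0],[0,0,0.03,0],[0,0,0.03,0],[0,0,0.025,0],[0,0,0.02,0],[0,0,0.015,0],[0,0,0.01,0],[0,0,0.003,0]],
  ],
)

```text
time: 25.15
position: [0.4491, 0.2762, 0.0846]
ee_rot: [[-0.993, -0.122, -0.001], [-0.122, 0.993, -0.001], [0.001, -0.001, -1.0]]
wrist_force: [-1.3, -0.7, -0.1]
opening: 0.0882
```

move_arm(
  commands=[
    [[0,0,0,0],[0,0,0,0],[0,0,0,0],[0,0,0,0],[0,0,0,0],[0,0,0,0],[0,0,0,0],[0,0,0,0],[0,0,0,0],[0,0,0,0]],
  ],
  gripper=255,
)

```text
time: 26.15
position: [0.4494, 0.2758, 0.0854]
ee_rot: [[-0.993, -0.122, -0.0], [-0.122, 0.993, -0.001], [0.0, -0.001, -1.0]]
wrist_force: [0.7, -0.9, 0.5]
opening: 0.0197
```

Gripped (19.7 mm opening on the 20 mm block). Slide by +37.5 mm.

move_arm(
  commands=[
    [[-0.005,0,0,0],[-0.005,0,0,0],[-0.005,0,0,0],[-0.005,0,0,0],[-0.005,0,0,0],[-0.005,0,0,0],[-0.005,0,0,0],[-0.0025,0,0,0],[0,0,0,0],[0,0,0,0]],
  ],
)

```text
time: 27.15
position: [0.4875, 0.2806, 0.0854]
ee_rot: [[-0.993, -0.121, 0.002], [-0.121, 0.993, 0.0], [-0.002, -0.0, -1.0]]
wrist_force: [0.7, -3.5, 1.6]
opening: 0.0198
```

move_arm(
  commands=[
    [[0,0,0,0],[0,0,0,0],[0,0,0,0],[0,0,0,0],[0,0,0,0],[0,0,0,0],[0,0,0,0],[0,0,0,0],[0,0,0,0],[0,0,-0.005,0]],
  ],
  gripper=0,
)

```text
time: 28.15
position: [0.4862, 0.2807, 0.0901]
ee_rot: [[-0.993, -0.122, -0.001], [-0.122, 0.993, -0.001], [0.001, -0.0, -1.0]]
wrist_force: [-0.2, 0.5, 0.8]
opening: 0.0881
```

move_arm(
  commands=[
    [[0,0,-0.02,0],[0,0,-0.03,0],[0,0,-0.03,0],[0,0,-0.03,0],[0,0,-0.03,0],[0,0,-0.03,0],[0,0,-0.03,0],[0,0,0,0],[0,0,0,0],[0,0,0,0]],
  ],
)

```text
time: 29.15
position: [0.486, 0.2802, 0.2895]
ee_rot: [[-0.993, -0.122, -0.002], [-0.122, 0.993, -0.001], [0.002, -0.001, -1.0]]
wrist_force: [0.2, 0.2, 0.0]
opening: 0.0883
```

Run:
```python
from h import *
togo(.4486,.2727,.037,97)
cal=r.calibration('wrist'); im=r.grab_frame('wrist'); save(im,'w9.png'); np.save('w9.npy',cal,allow_pickle=True)
a=cv2.imread('pics/w9.png')
c=proj('w',(.4885,.2815,.012),cal); print(c, 'zero',proj('w',(.4389,.2752,.012),cal),'marker48',proj('w',(.4389+.048*.992,.2752+.048*.124,.014),cal))
x,y=int(c[0]),int(c[1]); a=a[max(y-100,0):y+90,max(x-50,0):x+50]; b=r.grab_frame('side'); save(b,'s9.png')
a=cv2.resize(cv2.rotate(a,cv2.ROTATE_90_COUNTERCLOCKWISE),None,fx=4.2,fy=4.2,interpolation=2)
g=cv2.imread('pics/s9.png')[230:340,270:390]; g=cv2.resize(g,None,fx=1.6,fy=1.6)
out=np.zeros((600,800,3),np.uint8); out[:a.shape[0],:a.shape[1]]=a[:,:800]; out[424:600,:g.shape[1]]=g; cv2.imwrite('pics/w9c.png',out)
```

```text
t 29.15 gp [0.4859 0.2801 0.2445] heading 97.0 F [0.2  0.16 0.04] op 0.0883
 tool shift [ 0.0376 -0.0026  0.2075] turn rad 0.0001 axes x,y [-0.993 -0.122] [-0.122  0.993] tilt 0.13
[254.25969917 164.67566736] zero [254.1215513  116.45892217] marker48 [254.16467411 163.17553586]
```

View pics/w9c.png

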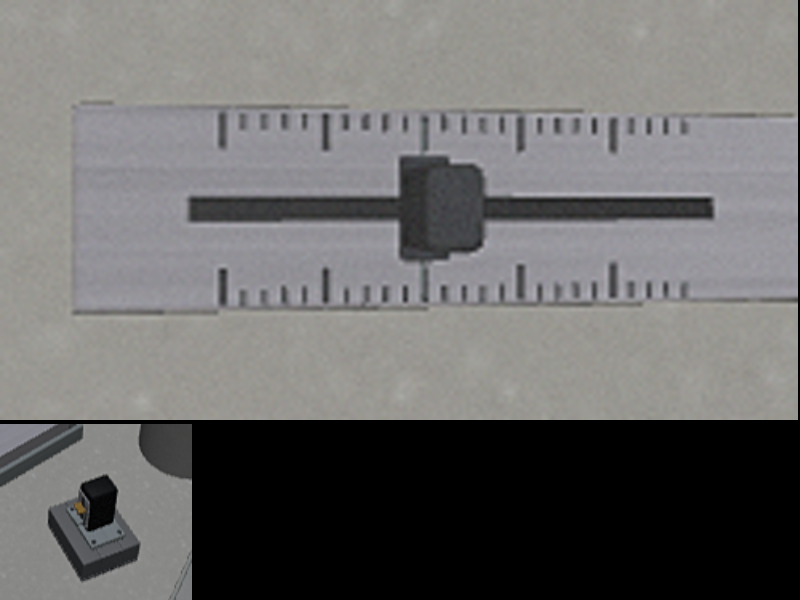

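The index line sits on the 50 mm tick (10 mm of depth), and the gauge stands upright on its holder with the brass flag raised. Handing in.

```bash
python3 -c "
from bench import r
s=r.read_state(); print(s['time'],s['wrist_force'],abs(s['joint_vel']).max()); print(r.job_done())"
```

```text
29.25 [ 0.22262856 -0.18081863 -0.18622255] 0.3914639853594217
the job is handed in; nothing more can be done
None
```

I measured the channel at about 9.6 mm deep, put the gauge back on its holder, slid the log rule's marker to the matching place, and handed the job in at about 29 s. No verdict was reported.

- **Probing:** The probe went into the channel freely: about 5 mm below the deck I felt no contact force. I lowered the gauge in small steps until the foot sat on the deck, held about 9 N for 1 s, then about 14 N for 1 s. The second hold was above the 10 N asked for but well under the 40 N limit.
- **Reading:** Comparing the brass pointer in wrist pictures before and during pressing gave a rise of 19.5 to 21.5 mm. The spring force suggested about 20.7 mm, so the two agree. I did not read the gauge's own scale marks. The pointer had not slipped after I lifted the gauge.
- **Gauge on holder:** It stands upright, centred and flat on its holder in the last wrist and side pictures.
- **Marker:** I aimed for 48 mm along the rule. The last picture shows its index line at or very near the 50 mm tick, which means 10 mm of depth and is within tolerance for any pointer value from 19 to 22 mm.
- **Disagreement during the work:** An early wrist measurement of the holder was 14 mm off because the arm was still settling. I measured again, the result matched the top camera, and I used that one.

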